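# Zero the test-bench console under its push-latch cover

### The job

Press down on the front of the console's cover so that its push latch springs it fully open, press the round key inside fully down and let it come back up, then push the cover down again and press it until it latches shut, flush with the top. Work with the fingertips only: grip and lift nothing, do not press the square key, and leave the things standing round the console where they are.

Things in the scene. Friction and masses are not known exactly. Their poses are not given: they have to be found in the camera images.
- console: fixed grey instrument box on rubber feet, 148 mm deep (x -66 to +82), 194 mm wide (y -97 to +97), 70 mm tall, a flat metal cover on top. Origin under its middle on the desk; x to its back (away from the robot, turned up to 0.3 rad), y to its left. Under the cover a well 110x170 mm, floor 20 mm above the desk. Sides and back are flush with the shut cover; the front wall is 14 mm lower, clear of the cover
- cover (a joint): cover hinge, rad: 0 latched flush, opening to a stop at 1.48 (nearly upright). Push-push latch: press from flush to below -0.04 (stop at -0.065, 7 mm down at the front) for 0.2 s and let go: a spring swings it to 1.48 in about 2 s. Push it from open to below -0.04 for 0.2 s, let go: it rises to 0, latched. Each press opens or latches it in turn. The spring needs 2 to 4 N at the front edge
- cover_hinge (a point): middle of the cover's hinge line, which runs along the console's y at the back of the cover, 66 mm above the desk, at x = +52 mm in the console's frame. Axes are the cover's own: z is the outward normal of its outer face, -x runs from the hinge to the front edge
- cover_press (a point): point on the cover's outer face, midway across, 100 mm from the hinge line, 18 mm from the front edge: a good place to press (moves with the cover). The cover is a plate 116 mm long, 166 wide, 5 thick, its outer face 4 mm outside the hinge line. Inside, midway across and 98 mm from the hinge, a 24 mm wide latch striker stands out 38 mm
- cover_edge (a point): middle of the cover's front edge, on its outer face, 118 mm from the hinge line (moves with the cover); four thin rubber ribs on the face mark this edge. When open, the edge stands about 184 mm above the desk and the outer face looks to the console's back
- round_key (a joint): travel of the round key, m: 0 up, 0.005 fully down; springs back up when let go (2 N to start, 5 N fully down)
- round_key_top (a point): centre of the top face of the round key: a grey round push key 24 mm across in a round black 32 mm collar in the well under the cover, its top 50 mm above the desk, 20 mm below the rim. It stands 90 mm in front of the hinge line (x = -38 mm in the console's frame), 45 mm left or right of the middle; the square key has the other place
- square_key (a joint): travel of the square key, m: 0 up, 0.005 fully down; not to be pressed
- square_key_top (a point): centre of the top face of the square key: a grey square push key 22 mm wide in a square black 30 mm collar, as high as the round key
- weight_1: a brass check weight with a knob, 38 mm across, 60 mm tall; a loose bystander standing by the console, origin at the centre of its underside
- weight_2: a smaller brass check weight with a knob, 30 mm across, 47 mm tall; a loose bystander standing by the console, origin at the centre of its underside
- roller_1: a plain upright metal roller, 20 mm across, 60 mm tall; a loose bystander standing by the console, origin at the centre of its underside
- jaw_insert_1: a dark ribbed steel jaw insert, 64x28x19 mm, lying flat; a loose bystander standing by the console, origin at the centre of its underside
- glue_bottle: a bottle, 36x42 mm, 106 mm tall, standing behind the left corner of the console; a loose bystander standing by the console, origin at the centre of its underside

How it is judged:
On the way, in this order (a step that is already met when the one before it is completed fails the run):
1. the cover is pressed down below flush (value of joint cover below -0.03 rad), for 0.02 s.
2. the cover has sprung fully open (value of joint cover above 1.3 rad), for 0.2 s.
3. the round key is fully down (value of joint round_key above 0.004 m), for 0.04 s.
4. the round key is up again and the cover is pressed down below flush again (value of joint cover below -0.02 rad and value of joint round_key below 0.001 m), for 0.02 s.
At the end, for the whole second after the job is handed in: The cover is latched shut and flush (hinge between -0.015 and 0.02 rad), and both keys are up (less than 1 mm down) (value of joint cover between -0.015 and 0.02 rad and value of joint each of round_key, square_key below 0.001 m); the robot touches nothing.
It fails at once if the square key is pressed (more than 2 mm) (value of joint square_key above 0.002 m).
It fails at once if a bystander is moved or lifted by more than 20 mm (distance of any of weight_1, weight_2, roller_1, jaw_insert_1, glue_bottle from where it was at the start of the episode above 0.02 m).
It also fails if it takes over 51 s, if anything falls off the work surface, if the arm or the gripper's body presses on something with over 40 N, if the wrist force passes 120 N, or if a joint passes its speed limit or range.

### The arm

A 6-joint arm with a two-finger parallel gripper is mounted at the origin on a cart in front of the work surface, level with it; the furniture and walls round the work are solid. World frame = base frame: x ahead of the robot, y to its left, z up, the work surface at z = 0. Lengths are in m, angles in rad, forces in N, time in s.
With the tool pointing down it reaches from about 0.225 to 0.875 m from the base axis. Payload 3.4 kg.
Tool frame: the origin (TCP) lies at the centre of the arm's flange, where the gripper is bolted on; the fingertips stand 173 mm ahead of it and the grasp point (between the pads) lies 155 mm ahead of it; z points along the fingers, x is the direction in which the jaws open and shut, and the axes are right-handed (so a half turn about z gives the same grasp; the last joint's range is limited). The gripper opens to 85 mm and grips with 20 to 120 N. Pads are 22 mm wide; open, the fingers measure 114 mm over their backs; the gripper's body (76 mm by 85 mm) begins 54 mm behind the grasp point. The pads swing forward as they close: fully open they stand 13 mm farther back than shut.
Start: joints at [1.03, 0.276, 1.505, -0, 1.361, -0.121], TCP at [0.234, 0.525, 0.405] pointing down, gripper open.
Joint ranges: [-2.89, 2.89], [-0.75, 2.08], [0.22, 2.7], [-1.18, 4.32], [0.11, 2.71], [-2.7, 2.7]. Speed limits (rad/s): [2.57, 2.57, 3.14, 3.14, 3.14, 3.14].

### API

Orientations are given as a rotation vector (axis times angle).
In Python, from rig import state, camera, sign_off, spot_in, tip_of gives the robot as it stands.
- The arm moves only by the tool arm_command, never from a script. Its argument "moves" is a list of rows, each a list of 5 numbers: the shift along the tool's x, y, z in cm, then the turn about the tool's z in degrees, then the finger opening in cm, from 0 to 8.54. In form: [[tx, ty, tz, spin, gripper], ...]. A call has 1 to 20 rows; each row shifts and turns the commanded pose from where the row before left it, along the tool's axes as they then stand; what a row does not reach is not made up. A row lasts 1/8 s, in which the tool goes at most 62.5 mm and 10.7 degrees, less where a joint would pass 70% of its speed; a pose out of reach is approached as far as the arm can. A call is refused whole if a number of a shift passes 6.25 or a number of a turn 10.7, either way. A call with a gripper value outside its range is refused whole. The fingers move at their own pace and stop on an object; "squeeze" is the grip in N (left out, the last holds). Time passes only in rows, so rows that do not move let the fingers close. It gives the time, the measured TCP pose, the force and the opening at its end, in the units of the state.
- state(): the state, without advancing time (a new reading comes with each control period).
- camera(name): name is "side" or "top" or "wrist"; returns a dict with "pixels" (384x512x3 uint8, red, green, blue), "depth" (384x512 float32, m along the optical axis (not along the pixel's ray), 0 where there is no reading), "mtx" (3x3 intrinsics, pixels), "R" (3x3) and "t" (3): a world point X has camera coordinates R X + t; the wrist camera has in their place "T_tool_cam" (4x4, takes a point from camera to tool coordinates, whose origin is the TCP and whose axes are the tool frame's). Camera axes: x right, y down, z forward; pixel columns grow to the right and rows downward; lengths in m; the calibration is good to about 2 mm. A picture is of the moment at which its call begins: read the wrist's pose just before it.
- sign_off(): hands the job in, once; it reports no verdict.
Trained networks look in a picture, given as the dict that the camera call returned (one of the last four; its "shot" number tells which), for a name from the list of things; names that differ only in an ending like _2 or _b are one class to them, and where a whole thing is asked for, a point or a joint stands for the part that bears it (a point fixed in the world has none). Each returns a list of dicts, best first, with "confidence" (0 to 1); they miss things now and then, are a little off and sometimes report something else, mostly with a low value. They report only what shows in the picture. A call takes as long as a camera call.
- spot_in(picture, thing): "box" ([left, top, right, bottom] in pixels, round what is visible of it).
- tip_of(picture, thing): "at" ([column, row] in pixels: a listed point, or the origin of a listed thing).
The state is a dict: "clock": time; "joint_pos": joint angles; "dq": joint speeds; "joint_torque": joint torques, N m; "tool_pos": TCP position; "ee_rot": TCP orientation; "force": force on the tool from outside, world axes, zero at the start; "torque": the same for the moment, N m; "width": finger opening in m.
Only numpy, scipy, OpenCV 4.12 (cv2) and the standard library are available. Lean on these libraries where they do the work, as an engineer would, in place of code of your own. Each camera call takes 0.05 s, during which the arm holds its last target. There are 200 camera calls.

## Working session

There is one attempt and no reset: what is moved stays moved. The work goes in short steps, Python scripts to look and compute and a tool call to move; the robot and the scene stay as the last step left them, time stands still between calls to the robot, and variables do not carry over. Pictures are saved under pics/ and viewed, about 8 in all and at most 12, crops included, and the job is handed in when it is done.

Besides the shell and the picture viewer there is one more tool, called as name(argument=value, ...) on one line, values as JSON. arm_command: Moves the arm, as the interface text tells. Its arguments: {"type":"object","properties":{"moves":{"type":"array"},"squeeze":{"type":"number"}},"required":["moves"]}

```bash
mkdir -p pics
cat > h.py <<'E'
import numpy as np, cv2
from rig import state, camera, sign_off, spot_in, tip_of
from scipy.spatial.transform import Rotation as Rn
def pose(s=None):
    s=s or state(); T=np.eye(4); T[:3,:3]=Rn.from_rotvec(s["ee_rot"]).as_matrix(); T[:3,3]=s["tool_pos"]; return T
def shot(n):
    T=pose(); c=camera(n)
    if "R" in c:
        W=np.eye(4); W[:3,:3]=np.array(c["R"]).T; W[:3,3]=-W[:3,:3]@c["t"]
    else: W=T@np.array(c["T_tool_cam"])
    c["W"]=W; return c
def ray(c,uv):
    d=c["W"][:3,:3]@np.linalg.solve(c["mtx"],[uv[0],uv[1],1.]); return c["W"][:3,3],d
def atz(c,uv,z):
    o,d=ray(c,uv); return o+d*(z-o[2])/d[2]
def atd(c,uv):
    o,d=ray(c,uv); u,v=int(round(uv[0])),int(round(uv[1])); p=c["depth"][max(v-2,0):v+3,max(u-2,0):u+3]; p=p[p>0]
    return o+d*np.median(p) if len(p) else None
def save(c,n): cv2.imwrite("pics/"+n,c["pixels"][:,:,::-1])
E
python3 - <<'E'
from h import *
np.set_printoptions(precision=4,suppress=True)
s=state(); print(s["clock"],s["tool_pos"],s["ee_rot"],s["width"]); print(pose())
a=[]
for n in ("top","side"):
    c=shot(n); a.append(c["pixels"])
    print(n,c["W"][:3,3],c["W"][:3,2])
    for t in ("cover_hinge","cover_press","cover_edge","console","weight_1","weight_2","roller_1","jaw_insert_1","glue_bottle"):
        for r in tip_of(c,t)[:2]:
            print(t,round(r["confidence"],2),np.array(r["at"]),atd(c,r["at"]), atz(c,r["at"],.07 if "cover" in t else 0))
im=np.hstack(a)[:,:,::-1]; cv2.imwrite("pics/a.png",cv2.resize(im,(800,300),interpolation=cv2.INTER_AREA))
E
```

```text
0.0 [0.2343 0.5249 0.4039] [ 2.6349  1.7093 -0.0026] 0.08534628311349995
[[ 0.4076  0.9132 -0.0009  0.2343]
 [ 0.9132 -0.4076 -0.0015  0.5249]
 [-0.0018 -0.0002 -1.      0.4039]
 [ 0.      0.      0.      1.    ]]
top [0.3928 0.3111 0.905 ] [ 0.1753  0.0148 -0.9844]
cover_hinge 0.56 [285.5 187.4] [0.554  0.2715 0.058 ] [0.5517 0.2721 0.07  ]
cover_press 0.6 [288.9 234.7] [0.451  0.2673 0.0688] [0.4509 0.2673 0.07  ]
cover_edge 0.81 [291.1 241.8] [0.4362 0.2631 0.069 ] [0.4361 0.2631 0.07  ]
console 0.55 [284.5 215.1] [0.4924 0.2755 0.0687] [0.5006 0.2726 0.    ]
weight_1 0.62 [218.9 214.2] [0.5011 0.4191 0.0307] [0.5049 0.4229 0.    ]
weight_1 0.4 [221.2 235.7] [0.4519 0.411  0.054 ] [0.4557 0.4173 0.    ]
weight_2 0.62 [218.9 214.2] [0.5011 0.4191 0.0307] [0.5049 0.4229 0.    ]
weight_2 0.4 [221.2 235.7] [0.4519 0.411  0.054 ] [0.4557 0.4173 0.    ]
roller_1 0.68 [223.3 233.5] [0.4575 0.4079 0.0416] [0.4606 0.4126 0.    ]
jaw_insert_1 0.71 [345.9 192.1] [0.5494 0.1329 0.0138] [0.5518 0.1301 0.    ]
jaw_insert_1 0.21 [285.7 216. ] [0.4905 0.273  0.0684] [0.4985 0.2699 0.    ]
glue_bo
[... 255 characters left out ...]
[0.5481 0.2813 0.07  ]
cover_press 0.76 [297.7 189.2] [0.4536 0.2677 0.0703] [0.4536 0.2673 0.07  ]
cover_press 0.35 [307.7 189.3] [0.432  0.2601 0.0675] [0.4319 0.2638 0.07  ]
cover_edge 0.75 [310.6 188. ] [ 0.4265  0.1532 -0.0001] [0.4259 0.2575 0.07  ]
console 0.81 [274.9 209.9] [0.4933 0.3497 0.0696] [0.5031 0.259  0.    ]
console 0.54 [286.  259.4] [0.4592 0.4254 0.0082] [0.4598 0.4169 0.    ]
weight_1 0.83 [265.3 260. ] [0.4993 0.4338 0.0081] [0.5004 0.4256 0.    ]
weight_2 0.83 [265.3 260. ] [0.4993 0.4338 0.0081] [0.5004 0.4256 0.    ]
roller_1 0.52 [287.7 257.9] [0.4561 0.4248 0.0123] [0.4569 0.412  0.    ]
glue_bottle 0.61 [225.2 251.9] [0.5781 0.4397 0.0226] [0.5845 0.4164 0.    ]
```

View pics/a.png

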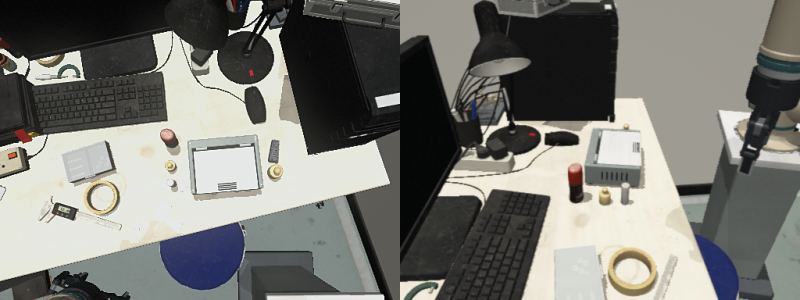

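Run:
```python
from h import *
np.set_printoptions(precision=4,suppress=True)
for n in ("top","side"):
    c=shot(n); D=c["depth"]; v,u=np.mgrid[:384,:512]
    P=np.linalg.solve(c["mtx"],np.stack([u.ravel(),v.ravel(),np.ones(u.size)]))*D.ravel()
    P=(c["W"][:3,:3]@P).T+c["W"][:3,3]
    m=(D.ravel()>0)&(abs(P[:,2]-.07)<.006)&(abs(P[:,0]-.49)<.2)&(abs(P[:,1]-.27)<.2)
    k,l,st,_=cv2.connectedComponentsWithStats(m.reshape(384,512).astype(np.uint8),connectivity=4)
    i=1+st[1:,4].argmax(); q=P[l.ravel()==i]
    print(n,len(q),q[:,2].mean(),cv2.minAreaRect(q[:,:2].astype(np.float32)*1000), np.linalg.lstsq(np.c_[q[:,:2],np.ones(len(q))],q[:,2],rcond=None)[0])
    if n=="top":
        x,y,w,h,_=st[i]; cv2.imwrite("pics/b.png",cv2.resize(c["pixels"][150:270,190:370,::-1],(800,533),interpolation=cv2.INTER_CUBIC))
    # objects standing near
    m=(D.ravel()>0)&(P[:,2]>.008)&(P[:,2]<.13)&(abs(P[:,0]-.49)<.15)&(abs(P[:,1]-.27)<.2)&(l.ravel()!=i)
    k,l,st,_=cv2.connectedComponentsWithStats(m.reshape(384,512).astype(np.uint8),connectivity=4)
    for i in range(1,k):
        if st[i,4]>25:
            q=P[l.ravel()==i]; print(st[i,4],q.min(0),q.max(0))
```

```text
top 5983 0.0683775315949244 ((504.4891052246094, 268.6899719238281), (148.14138793945312, 194.02288818359375), 4.048991680145264) [-0.0008  0.0006  0.0686]
37 [0.6335 0.1463 0.0084] [0.6399 0.1807 0.0201]
388 [0.5633 0.4025 0.0092] [0.5962 0.4403 0.1067]
319 [0.5147 0.1066 0.008 ] [0.5797 0.1399 0.0207]
146 [0.5508 0.2147 0.0206] [0.5588 0.3162 0.0636]
31 [0.518  0.3455 0.0207] [0.5491 0.357  0.0639]
154 [0.4927 0.4083 0.0119] [0.5225 0.4374 0.0476]
277 [0.4674 0.107  0.0083] [0.5036 0.1435 0.0602]
98 [0.4473 0.4072 0.0082] [0.4661 0.4283 0.0617]
side 3389 0.07047225671300471 ((504.49908447265625, 269.4370422363281), (147.88169860839844, 195.86534118652344), 4.063178539276123) [-0.0009 -0.0054  0.0725]
57 [0.4718 0.1087 0.0385] [0.5001 0.1352 0.0616]
65 [0.5526 0.1822 0.0167] [0.5611 0.2973 0.0639]
856 [0.5639 0.4066 0.0082] [0.5989 0.4441 0.1078]
1627 [0.4251 0.3548 0.0085] [0.5719 0.4289 0.064 ]
258 [0.4934 0.4111 0.0082] [0.5221 0.4378 0.0479]
```

View pics/b.png

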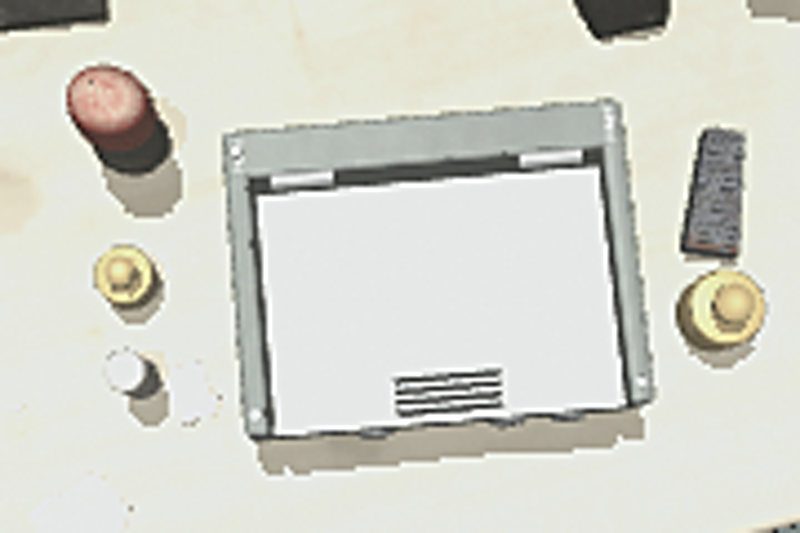

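arm_command(moves=[[0,0,0,-9.4,0],[0,0,0,-9.4,0],[0,0,0,-9.3,0],[0,0,0,0,0],[0,0,0,0,0],[0,0,0,0,0]])

```text
clock: 1.85
tool_pos: [0.2344, 0.5251, 0.4047]
ee_rot: [-2.143, -2.297, -0.0]
force: [0.4, -0.2, -0.1]
width: 0.0001
```

```bash
cat >> h.py <<'E'
A=np.radians(4.055); O=np.array([.4965,.2684,0])
RC=np.array([[np.cos(A),-np.sin(A),0],[np.sin(A),np.cos(A),0],[0,0,1]])
def con(p): return (np.asarray(p)-O)@RC   # world -> console
def tip(): # fingertip in console frame (mm) and yaw error (deg)
    s=state();T=pose(s); x=RC.T@T[:3,0]
    print("t",s["clock"],"tip mm",(con(T[:3,3]+T[:3,2]*.173)*1000).round(1),"yawerr",np.degrees(np.arctan2(-x[0],x[1])).round(2),"tilt",(RC.T@T[:3,2]).round(4),"F",(np.array(s["force"])@RC).round(2),"w",round(s["width"],4))
E
python3 - <<'E'
from h import *
tip()
for n in ("top","side"):
    c=shot(n); D=c["depth"]; v,u=np.mgrid[:384,:512]
    P=np.linalg.solve(c["mtx"],np.stack([u.ravel(),v.ravel(),np.ones(u.size)]))*D.ravel()
    P=con((c["W"][:3,:3]@P).T+c["W"][:3,3])[D.ravel()>0]*1000
    for x in range(0,450,50):
        m=(P[:,2]>110)&(abs(P[:,1])<120)&(P[:,0]>x)&(P[:,0]<x+50)
        if m.sum(): print(n,x,m.sum(),P[m].min(0).round(),P[m].max(0).round())
E
```

```text
t 1.85 tip mm [-243.3  274.6  231.7] yawerr -0.08 tilt [ 0.e+00  1.e-04 -1.e+00] F [ 0.36 -0.27 -0.07] w 0.0001
top 200 1974 [210. -17. 278.] [250.  96. 365.]
top 250 2322 [ 250. -119.  287.] [300. 109. 379.]
top 300 592 [ 300. -120.  110.] [350. 107. 356.]
top 350 56 [ 350. -116.  111.] [ 385. -101.  220.]
top 400 68 [425. -85. 111.] [449. 120. 191.]
side 200 633 [211. -16. 281.] [250.  95. 365.]
side 250 2020 [250. -27. 264.] [300. 109. 431.]
side 300 2236 [ 300. -120.  111.] [350. 107. 439.]
side 350 103 [ 351. -120.  111.] [389. -99. 218.]
side 400 3056 [421. -86. 110.] [450. 120. 376.]
```

arm_command(moves=[[-3.44,2.44,0,0,0],[-3.44,2.44,0,0,0],[-3.44,2.44,0,0,0],[-3.44,2.44,0,0,0],[-3.44,2.44,0,0,0],[-3.44,2.44,0,0,0],[-3.44,2.44,0,0,0],[-3.42,2.42,0,0,0],[0,0,4,0,0],[0,0,4,0,0],[0,0,4,0,0],[0,0,1.2,0,0],[0,0,0,0,0],[0,0,0,0,0]])

```text
clock: 3.7
tool_pos: [0.4491, 0.265, 0.2743]
ee_rot: [2.141, 2.298, 0.005]
force: [0.2, 0.5, 0.3]
width: -0.0001
```

```bash
python3 -c "
from h import *
tip(); c=shot('wrist'); save(c,'c.png'); c2=shot('side'); d=c2['pixels'][120:290,200:400,::-1]; cv2.imwrite('pics/c2.png',np.hstack([cv2.resize(d,(400,340)),cv2.resize(c['pixels'][:,:,::-1],(400,340))]))"
```

```text
t 3.7 tip mm [-4.700e+01  1.000e-01  1.013e+02] yawerr -0.0 tilt [ 0.0032  0.0012 -1.    ] F [0.23 0.49 0.33] w -0.0001
```

View pics/c2.png

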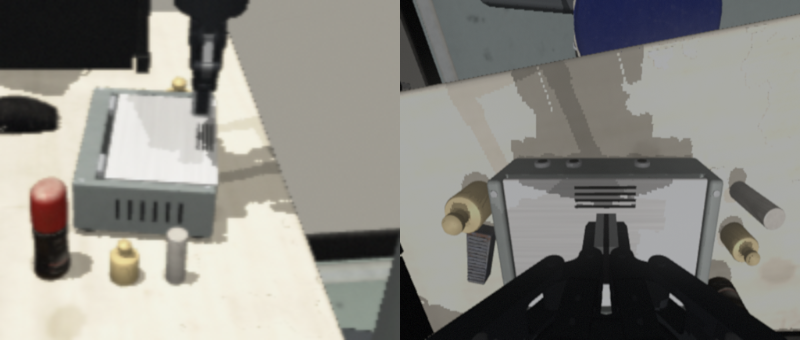

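arm_command(moves=[[0,0,2.2,0,0],[0,0,0.6,0,0],[0,0,0.3,0,0],[0,0,0.3,0,0],[0,0,0.2,0,0],[0,0,0,0,0],[0,0,0,0,0]])

```text
clock: 4.68
tool_pos: [0.4482, 0.2646, 0.2371]
ee_rot: [2.142, 2.299, 0.0]
force: [-3.2, -1.5, 4.6]
width: 0.0001
```

```bash
python3 -c "
from h import *
tip()"
```

```text
t 4.675 tip mm [-48.4  -0.4  64.1] yawerr -0.01 tilt [ 2.e-04  2.e-04 -1.e+00] F [-3.27 -1.31  4.64] w 0.0001
```

arm_command(moves=[[0,0,0.1,0,0],[0,0,0,0,0],[0,0,0,0,0],[0,-4,-3,0,0],[0,-5,-3,0,0],[0,-2,-4,0,0],[0,0,-4,0,0],[0,0,-2,0,0],[0,0,0,0,0],[0,0,0,0,0],[0,0,0,0,0],[0,0,0,0,0],[0,0,0,0,0],[0,0,0,0,0],[0,0,0,0,0],[0,0,0,0,0],[0,0,0,0,0],[0,0,0,0,0],[0,0,0,0,0],[0,0,0,0,0]])

```text
clock: 7.18
tool_pos: [0.3386, 0.2568, 0.3957]
ee_rot: [-2.142, -2.298, -0.0]
force: [-0.1, 0.3, 0.5]
width: 0.0004
```

Run:
```python
from h import *
tip()
L=[]
for n in ("top","side","wrist"):
    c=shot(n); L.append(c)
    for t in ("round_key_top","square_key_top","cover_edge","cover_press"):
        for r in tip_of(c,t)[:2]:
            d=atd(c,r["at"]); print(n,t,round(r["confidence"],2),np.round(r["at"]),"depth",None if d is None else (con(d)*1000).round(1),"z50",(con(atz(c,r["at"],.05))*1000).round(1))
a=cv2.resize(L[0]["pixels"][130:270,190:370,::-1],(400,311)); b=cv2.resize(L[1]["pixels"][120:290,180:400,::-1],(400,311)); w=L[2]["pixels"][:,:,::-1]
cv2.imwrite("pics/d.png",np.vstack([np.hstack([a,b]),cv2.resize(w,(385,289)).repeat(1,0) if 0 else np.hstack([cv2.resize(w,(385,289)),np.zeros((289,415,3),np.uint8)])]))
```

```text
t 7.175 tip mm [-158.4   -0.4  222.7] yawerr -0.01 tilt [ 0.e+00  1.e-04 -1.e+00] F [-0.08  0.34  0.53] w 0.0004
top round_key_top 0.67 [307. 227.] depth [-31.2 -38.8  47.5] z50 [-31.4 -38.5  50. ]
top square_key_top 0.62 [267. 235.] depth [-41.2  47.6  48.5] z50 [-41.3  47.6  50. ]
top square_key_top 0.22 [288. 178.] depth [75.1 -8.6 67.6] z50 [78.7 -9.9 50. ]
top cover_edge 0.22 [285. 188.] depth [ 38.3   5.9 157.7] z50 [58.3 -0.5 50. ]
top cover_press 0.81 [287. 182.] depth [ 44.5   3.3 180.7] z50 [70.6 -5.1 50. ]
side round_key_top 0.53 [297. 183.] depth [-40.9 -51.4  50.2] z50 [-40.9 -51.7  50. ]
side square_key_top 0.39 [297. 210.] depth [-42.9  50.5  50.2] z50 [-42.9  50.2  50. ]
side cover_edge 0.69 [260. 141.] depth [ 41.6  -5.6 180.7] z50 [  62.8 -254.    50. ]
side cover_press 0.83 [256. 148.] depth [  71.8 -238.7   35. ] z50 [  69.1 -211.3   50. ]
wrist round_key_top 0.54 [227. 268.] depth [-38.  -44.8  49.6] z50 [-38.3 -44.8  50. ]
wrist square_key_top 0.67 [303. 266.] depth [-41.7  48.9  49.1] z50 [-42.3  48.8  50. ]
```

View pics/d.png

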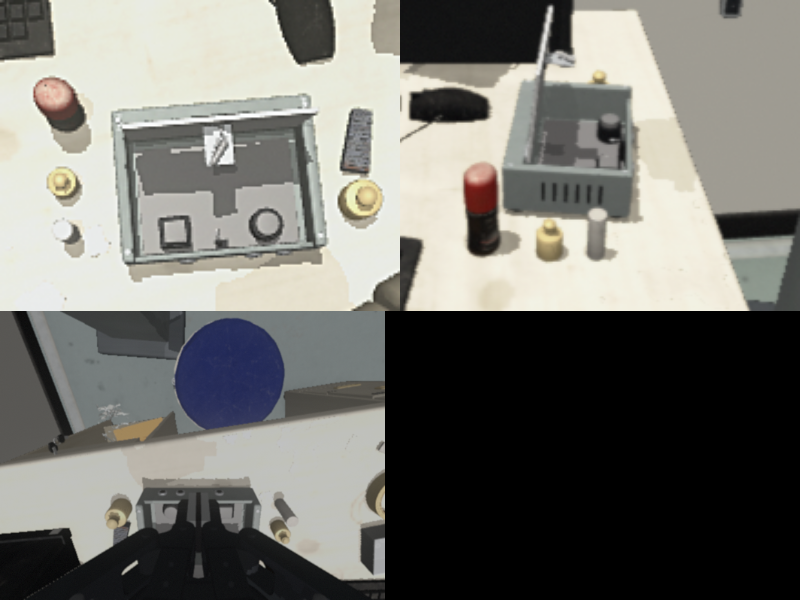

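arm_command(moves=[[-1.24,2.91,0,0,0],[-1.24,2.91,0,0,0],[-1.24,2.91,0,0,0],[-1.24,2.91,0,0,0],[0,0,4,0,0],[0,0,4,0,0],[0,0,4,0,0],[0,0,3,0,0],[0,0,1,0,0],[0,0,0,0,0],[0,0,0,0,0]])

```text
clock: 9.3
tool_pos: [0.4589, 0.2158, 0.2369]
ee_rot: [2.141, 2.298, 0.004]
force: [0.4, 0.0, -0.6]
width: 0.0001
```

Run:
```python
from h import *
tip()
a=cv2.resize(shot("top")["pixels"][150:260,210:350,::-1],(400,314),interpolation=cv2.INTER_CUBIC); b=cv2.resize(shot("side")["pixels"][130:230,230:350,::-1],(400,314),interpolation=cv2.INTER_CUBIC)
cv2.imwrite("pics/e.png",np.hstack([a,b]))
```

```text
t 9.3 tip mm [-40.8 -49.7  63.9] yawerr -0.0 tilt [ 2.7e-03  7.0e-04 -1.0e+00] F [ 0.36  0.02 -0.6 ] w 0.0001
```

View pics/e.png

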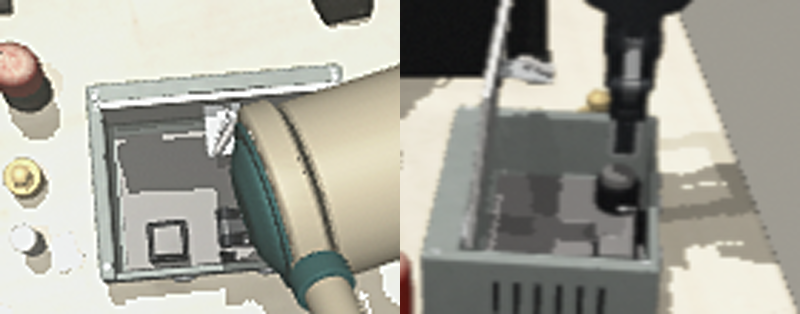

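arm_command(moves=[[0,0,1.1,0,0],[0,0,0.3,0,0],[0,0,0.2,0,0],[0,0,0.2,0,0],[0,0,0,0,0],[0,0,0,0,0]])

```text
clock: 10.15
tool_pos: [0.4581, 0.2155, 0.2184]
ee_rot: [2.142, 2.298, 0.0]
force: [-1.1, -0.8, 7.8]
width: -0.0
```

```bash
python3 -c "
from h import *
tip()"
```

```text
t 10.15 tip mm [-42.  -50.   45.4] yawerr -0.01 tilt [ 3.e-04  1.e-04 -1.e+00] F [-1.2  -0.71  7.82] w -0.0
```

arm_command(moves=[[0,0,0.2,0,0],[0,0,0.1,0,0],[0,0,0,0,0],[0,0,0,0,0]])

```text
clock: 10.65
tool_pos: [0.458, 0.2155, 0.218]
ee_rot: [2.141, 2.298, 0.002]
force: [-6.7, -2.9, 29.1]
width: 0.0003
```

```bash
python3 -c "
from h import *
tip()
c=shot('side'); cv2.imwrite('pics/f.png',cv2.resize(c['pixels'][150:210,270:340,::-1],(560,480),interpolation=cv2.INTER_CUBIC))"
```

```text
t 10.65 tip mm [-41.9 -50.   45. ] yawerr 0.01 tilt [ 1.5e-03  2.0e-04 -1.0e+00] F [-6.85 -2.41 29.13] w 0.0003
```

View pics/f.png

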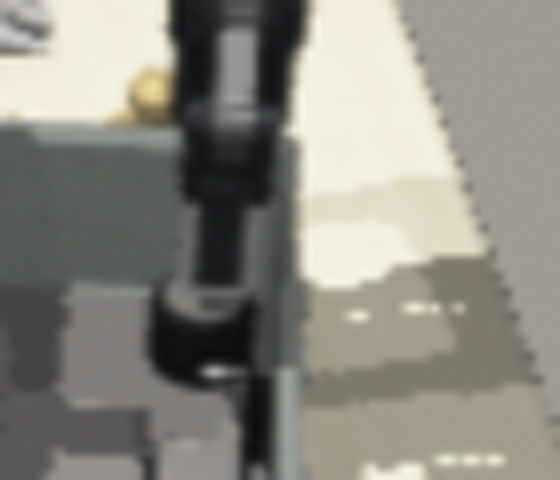

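arm_command(moves=[[0,0,-0.5,0,0],[0,0,-0.25,0,0],[0,0,0,0,0],[0,0,0,0,0],[0,0,0,0,0]])

```text
clock: 11.32
tool_pos: [0.4582, 0.2155, 0.2219]
ee_rot: [-2.142, -2.298, 0.0]
force: [0.5, -0.2, 2.9]
width: -0.0
```

```bash
python3 -c "
from h import *
tip()"
```

```text
t 11.325 tip mm [-42.  -50.   48.9] yawerr -0.01 tilt [-3.e-04  0.e+00 -1.e+00] F [ 0.45 -0.27  2.87] w -0.0
```

arm_command(moves=[[0,0,-0.3,0,0],[0,0,0,0,0],[0,0,0,0,0],[0,0,0,0,0]])

```text
clock: 11.82
tool_pos: [0.4581, 0.2155, 0.2251]
ee_rot: [-2.141, -2.298, 0.0]
force: [-0.1, 0.5, -0.2]
width: -0.0005
```

```bash
python3 -c "
from h import *
tip()"
```

```text
t 11.825 tip mm [-42.1 -50.1  52.1] yawerr -0.01 tilt [-3.e-04 -0.e+00 -1.e+00] F [-0.09  0.49 -0.21] w -0.0005
```

arm_command(moves=[[0,0,-4.5,0,0],[0,0,-4.5,0,0],[0,0,-4.5,0,0],[0,0,-4.5,0,0],[0,0,0,0,0],[1,2.74,0,0,0],[1,2.74,0,0,0],[1,2.74,0,0,0],[1,2.74,0,0,0],[1,2.74,0,0,0],[0,0,0,0,0],[0,0,3.6,0,0],[0,0,3.6,0,0],[0,0,0,0,0],[0,0,0,0,0]])

```text
clock: 13.7
tool_pos: [0.5912, 0.275, 0.3342]
ee_rot: [2.141, 2.298, 0.001]
force: [-0.5, 0.1, -0.2]
width: -0.0002
```

Run:
```python
from h import *
tip()
a=cv2.resize(shot("top")["pixels"][130:270,190:370,::-1],(400,311),interpolation=cv2.INTER_CUBIC); b=cv2.resize(shot("side")["pixels"][70:225,200:400,::-1],(400,311),interpolation=cv2.INTER_CUBIC)
cv2.imwrite("pics/g.png",np.hstack([a,b]))
```

```text
t 13.7 tip mm [ 9.510e+01 -1.000e-01  1.612e+02] yawerr -0.01 tilt [ 9.e-04  3.e-04 -1.e+00] F [-0.46  0.13 -0.21] w -0.0002
```

View pics/g.png

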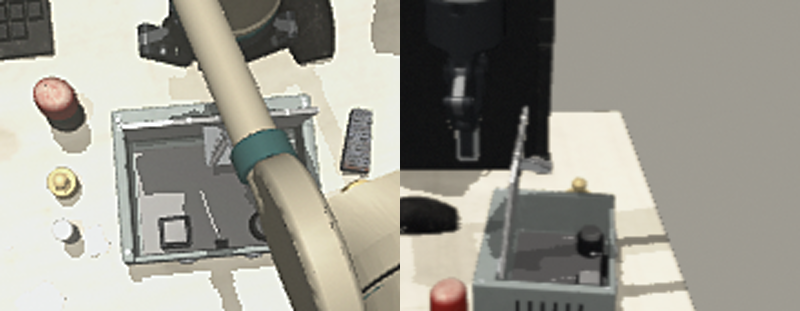

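arm_command(moves=[[0,-1.8,0,0,0],[0,-1.85,0,0,0],[0,-1.35,0.1,0,0],[0,-1.35,0.1,0,0],[0,-1.39,0.55,0,0],[0,-1.39,0.55,0,0],[0,-1.18,0.97,0,0],[0,-1.18,0.97,0,0],[0,0,0,0,0],[0,0,0,0,0]])

```text
clock: 15.05
tool_pos: [0.4763, 0.2669, 0.3006]
ee_rot: [-2.141, -2.298, 0.003]
force: [-0.9, -0.3, 2.2]
width: -0.0002
```

Run:
```python
from h import *
tip()
b=cv2.resize(shot("side")["pixels"][100:225,200:360,::-1],(512,400),interpolation=cv2.INTER_CUBIC)
cv2.imwrite("pics/i.png",b)
```

```text
t 15.05 tip mm [-2.060e+01 -1.000e-01  1.276e+02] yawerr -0.01 tilt [-1.9e-03 -4.0e-04 -1.0e+00] F [-0.95 -0.2   2.24] w -0.0002
```

View pics/i.png

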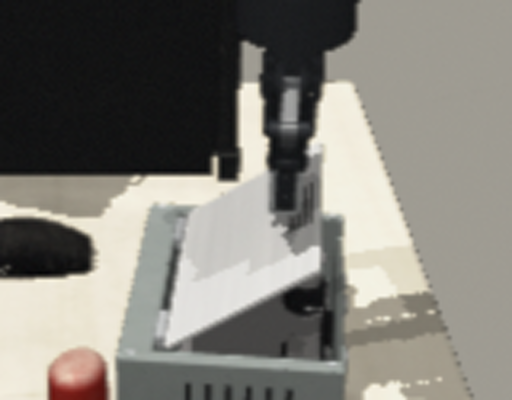

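arm_command(moves=[[0,-0.8,1.33,0,0],[0,-0.8,1.34,0,0],[0,-0.3,1.0,0,0],[0,-0.3,1.0,0,0],[0,-0.3,0.8,0,0],[0,0,0.5,0,0],[0,0,0.3,0,0],[0,0,0.1,0,0],[0,0,0,0,0],[0,0,0,0,0]])

```text
clock: 16.35
tool_pos: [0.4513, 0.2651, 0.2373]
ee_rot: [-2.141, -2.298, 0.001]
force: [-1.6, 0.1, 5.0]
width: 0.0003
```

```bash
python3 -c "
from h import *
tip()"
```

```text
t 16.35 tip mm [-45.5  -0.1  64.3] yawerr -0.01 tilt [-1.1e-03 -1.0e-04 -1.0e+00] F [-1.58  0.16  4.98] w 0.0003
```

arm_command(moves=[[0,0,0.1,0,0],[0,0,0,0,0],[0,0,0,0,0],[0,0,-0.6,0,0],[0,0,-0.6,0,0],[0,0,-2,0,0],[0,0,-4,0,0],[0,0,-4,0,0],[0,-4,-4,0,0],[0,-5,0,0,0],[0,-5,0,0,0],[0,0,0,0,0],[0,0,0,0,0],[0,0,0,0,0],[0,0,0,0,0]])

```text
clock: 18.23
tool_pos: [0.3131, 0.2555, 0.3879]
ee_rot: [-2.142, -2.298, 0.001]
force: [0.5, -0.4, -0.8]
width: -0.0001
```

Run:
```python
from h import *
tip()
for n in ("top","side"):
    c=shot(n); D=c["depth"]; v,u=np.mgrid[:384,:512]
    P=np.linalg.solve(c["mtx"],np.stack([u.ravel(),v.ravel(),np.ones(u.size)]))*D.ravel()
    P=con((c["W"][:3,:3]@P).T+c["W"][:3,3])*1000
    for nm,m in (("front",(P[:,0]>-64)&(P[:,0]<-40)),("rear",(P[:,0]>10)&(P[:,0]<40))):
        q=P[m&(abs(P[:,1])<75)&(P[:,2]<150)&(P[:,2]>5)]; print(n,nm,len(q),np.percentile(q[:,2],[5,50,95]).round(1))
    for nm,lo,hi in (("left",105,175),("right",-175,-105)):
        m=(D.ravel()>0)&(P[:,2]>8)&(P[:,2]<130)&(abs(P[:,0])<130)&(P[:,1]>lo)&(P[:,1]<hi)
        k,l,st,_=cv2.connectedComponentsWithStats(m.reshape(384,512).astype(np.uint8),connectivity=4)
        for i in range(1,k):
            if st[i,4]>25: q=P[l.ravel()==i]/1000@RC.T+O; print("  ",nm,st[i,4],q.min(0).round(4),q.max(0).round(4))
    cv2.imwrite("pics/j_%s.png"%n,cv2.resize(c["pixels"][130:270,190:370,::-1],(400,311)))
cv2.imwrite("pics/j.png",np.hstack([cv2.imread("pics/j_top.png"),cv2.imread("pics/j_side.png")]))
```

```text
t 18.225 tip mm [-183.9    0.   214.9] yawerr -0.05 tilt [-3.e-04 -2.e-04 -1.e+00] F [ 0.42 -0.46 -0.78] w -0.0001
top front 822 [66.2 68.6 71.1]
top rear 975 [66.1 68.3 70.6]
   left 393 [0.5637 0.4022 0.0082] [0.5961 0.4408 0.1069]
   left 156 [0.4929 0.4081 0.0084] [0.5227 0.4373 0.0481]
   left 98 [0.4474 0.4072 0.0094] [0.4661 0.4284 0.061 ]
   right 311 [0.5149 0.1069 0.0082] [0.5798 0.1393 0.0208]
   right 279 [0.4673 0.107  0.0083] [0.5034 0.1438 0.0608]
side front 429 [69.6 71.  72.5]
side rear 520 [69.4 70.8 72.4]
   left 859 [0.5638 0.4054 0.0081] [0.598  0.4433 0.1082]
   left 252 [0.4476 0.4079 0.0081] [0.4675 0.428  0.0622]
   left 259 [0.4933 0.4106 0.0082] [0.522  0.4382 0.0481]
   right 57 [0.4719 0.1072 0.0376] [0.5001 0.1331 0.0623]
```

View pics/j.png

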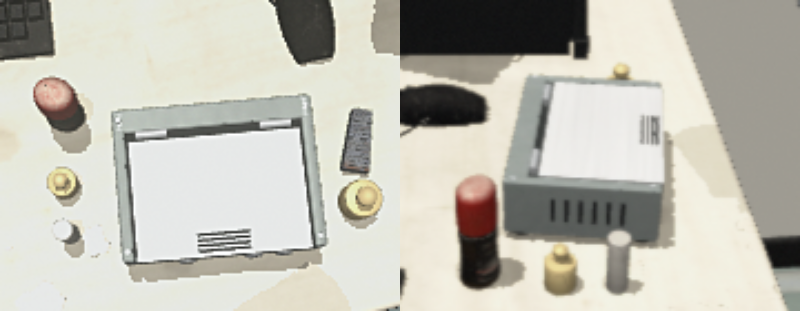

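Both views show the cover shut and flush, with front and rear at the same height. The bystanders are unmoved and the arm is clear.

```bash
python3 -c "
from rig import sign_off; print(sign_off())"
```

```text
the job is handed in; nothing more can be done
None
```

The job is done and handed in at about 18 s of the 51 s allowed; `sign_off` gave no verdict.

- **Opening:** I pressed the front of the cover with closed fingertips to about 6 mm below flush, and it sprang fully open. The pictures showed the edge standing about 181 mm above the desk.
- **Round key:** It was the right-hand one. I pressed it about 3 mm off its rearmost line and 5 mm off centre to the right, to stay clear of the latch striker. It met a hard stop at 45 mm, about 5 mm of travel. When I backed off, the force was 2.9 N at 49 mm and zero at 52 mm, so the key came back up. I did not see it again after that.
- **Closing:** I pushed the cover down from behind and pressed it to about -0.06 rad, then released it. It stayed shut.

**Last checks:**
- The cover's front and rear read within 0.3 mm of each other in both cameras, so it is flush.
- The bystanders read within about 3 mm of where they started. The jaw insert did not show in the side view, so only the top view covers it.
- The fingertips stood about 20 cm from where I pressed, reading no contact force.
- The square key was never approached.
- The two cameras disagree on the cover's height (68.5 mm and 71 mm), as they did before the job. No check failed.

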